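Start and run in a proud port plug without cross-threading

ROBOT

A 7-joint arm with a two-finger parallel gripper is mounted at the origin on a cart in front of the work surface, level with it; the furniture and walls round the work are solid. World frame = base frame: x ahead of the robot, y to its left, z up, the work surface at z = 0. Lengths are in m, angles in rad, forces in N, time in s.
With the tool pointing down it reaches from about 0.4 to 0.9 m from the base axis. Payload 5.5 kg.
Tool frame: the origin (TCP) lies midway between the tips of the shut fingers; the grasp point (between the pads) lies 19 mm behind it (robot.grip_point_offset is the distance from the TCP to the grasp point, in m); z points along the fingers, y is the line along which they close (so a half turn about z gives the same grasp; the last joint's range is limited). The gripper opens to 85 mm and grips with 20 to 120 N. Pads are 22 mm wide; open, the fingers measure 114 mm over their backs; the gripper's body (76 mm by 85 mm) begins 54 mm behind the grasp point. The pads swing forward as they close: fully open they stand 13 mm farther back than shut.
Start: joints at [1.587, 0.501, -0.427, 1.55, 0.221, 1.138, -0.21], TCP at [0.159, -0.63, 0.231] pointing down, gripper open.
Joint ranges: [-2.88, 2.88], [-0.31, 2.03], [-1.54, 1.56], [0.2, 2.42], [-1.41, 4.55], [0.19, 2.02], [-2.57, 2.57]. Speed limits (rad/s): [2.57, 2.57, 3.14, 3.14, 3.14, 3.14, 3.14].

INTERFACE

Orientations are given as [roll, pitch, yaw] about the fixed x, y, z axes, in that order (R = Rz(yaw) Ry(pitch) Rx(roll)).
In Python, from workcell import robot gives the robot as it stands.
- The arm moves only by the tool drive_tool, never from a script. Its arguments are lists of equal length, an entry for each row: "twist": the turn, a rotation vector about the tool's x, y, z in degrees, a list of three; "linear": the shift along the tool's x, y, z in m, a list of three; "gripper": the closure, from 0 (fully open) to 1 (shut). A call has 1 to 10 rows; each row shifts and turns the commanded pose from where the row before left it, along the tool's axes as they then stand; what a row does not reach is not made up. A row lasts 1/8 s, in which the tool goes at most 62.5 mm and 10.7 degrees, less where a joint would pass 70% of its speed; a pose out of reach is approached as far as the arm can. A call with a gripper value outside its range is refused whole. The fingers move at their own pace and stop on an object; the grip force is fixed at half the most. Time passes only in rows, so rows that do not move let the fingers close. It gives the time, the measured TCP pose, the force, the opening and the grip force at its end, in the units of the state.
- robot.state(): the state, without advancing time (a new reading comes with each control period).
- robot.capture(name): name is "scene" or "side" or "wrist"; returns (picture, depth): 420x560x3 uint8, red, green, blue; 420x560 float32, m along the optical axis (not along the pixel's ray), 0 where there is no reading.
- robot.calibration(name): a dict with "K" (3x3 intrinsics, pixels), "rvec" (rotation vector, rad) and "tvec" (3), from world to camera coordinates, as OpenCV has them; the wrist camera has in their place "mount" (4x4, takes a point from camera to tool coordinates, whose origin is the TCP and whose axes are the flange's). Camera axes: x right, y down, z forward; pixel columns grow to the right and rows downward; lengths in m; the calibration is good to about 2 mm. The wrist camera is an equidistant fisheye: a pixel r from the principal point sees the ray r / f radians off the axis. A picture is of the moment at which its call begins: read the wrist's pose just before it. calibration takes no time and is no camera call.
- robot.close_job(): hands the job in; it is judged then, once.
Trained networks look in the newest picture that a camera, given by its name, has taken for a name from the list of things; names that differ only in an ending like _2 or _b are one class to them, and where a whole thing is asked for, a point or a joint stands for the part that bears it (a point fixed in the world has none). Each returns a list of dicts, best first, with "score" (0 to 1); they miss things now and then, are a little off and sometimes report something else, mostly with a low value. They report only what shows in the picture. A call takes as long as a camera call.
- robot.trace(camera, label): "mask" (420x560 bool, what is visible of it) and "rect" ([left, top, right, bottom] in pixels, round what is visible of it).
The state is a dict: "t": time; "joint_positions": joint angles; "qd": joint speeds; "effort": joint torques, N m; "position": TCP position; "tool_rot": TCP orientation; "contact_force": force on the tool from outside, world axes, zero at the start; "torque": the same for the moment, N m; "width": opening from 0.0 (shut) to 1.0 (fully open); "grasp_force": force on a finger pad.
Only numpy, scipy, OpenCV 4.12 (cv2) and the standard library are available. Lean on these libraries where they do the work, as an engineer would, in place of code of your own. Each camera call takes 0.05 s, during which the arm holds its last target. There are 200 camera calls.

TASK

The red-winged plug is sitting proud on top of its thread in the steel gas port. Turn it back anticlockwise until it lines up with the yellow start mark and drops into the thread, then turn it clockwise until it is fully home at the green mark, and let go. Never force it clockwise while it stands proud, and leave the blue-winged plug on the other port as it is.

Things in the scene. Friction and masses are not known exactly. Their poses are not given: they have to be found in the camera images.
- red_wing (a point): Centre of the red wing, an upright bar 44 long, 14 thick, 32 high, on the turning axis. x: level along the wing to its white-striped end (the pointer); z up. It stands on a brass disc 49 across, top 16 below this point. Height over the table: 76 proud, 65.5 once dropped in at the start, 63 home. Held in a gripper, it must be lowered about 10.5 (or let go) to drop; the thread draws it 2.5 further down.
- red_plug (a joint): Turn of the red plug about the vertical, rad, growing clockwise seen from above. 0: white end at the yellow mark (thread start); 1.35: at the green mark (home). Starts proud on the thread at 0.55 to 0.8. From 0.25 down to -0.4 it is free to drop, by its own weight (about 150 g) if not held. Stops at -0.4 and 1.45; turns lightly (0.06 N m).
- red_port: Steel port of the red plug, fixed to the table; origin under its centre, x towards the yellow mark. Collar 60 across, rim 45 high with the yellow mark and, 77 degrees clockwise of it, the green one; foot 84 square, 8 thick; brass hose stub at +y, 57 out, 24 high. The plug is captive: it only turns and goes down or up along the axis. Home, its disc is about flush with the rim.
- blue_plug (a joint): Turn of the blue-winged plug in the other, like port, home already: rad, growing clockwise, 0 as it stands. To be left alone.

How it is judged:
By the outcome, as a careful person would: the job done as asked, in the order asked, and still so for the second after the job is handed in, with the robot touching nothing.
It also fails if it takes over 35 s, if anything falls off the work surface, if the arm or the gripper's body presses on something with over 40 N, if the wrist force passes 120 N, or if a joint passes its speed limit or range.

## Working session

There is one attempt and no reset: what is moved stays moved. The work goes in short steps, Python scripts to look and compute and a tool call to move; the robot and the scene stay as the last step left them, time stands still between calls to the robot, and variables do not carry over. Pictures are saved under pics/ and viewed, at most 10 in all, crops included, and the job is handed in when it is done.

Besides the shell and the picture viewer there is one more tool, called after "Request:" by a JSON object that holds its "name" and its "arguments", one argument or row to a line. drive_tool: Moves the arm, as the interface text tells. Its arguments: {"type":"object","properties":{"twist":{"type":"array","items":{"type":"array","items":{"type":"number"}}},"linear":{"type":"array","items":{"type":"array","items":{"type":"number"}}},"gripper":{"type":"array","items":{"type":"number"}}},"required":["twist","linear","gripper"]}

```bash
mkdir -p pics
cat > h.py <<'E'
import numpy as np, cv2
from workcell import robot
def cloud(name,d):
    c=robot.calibration(name);K=np.array(c["K"]);R=cv2.Rodrigues(np.array(c["rvec"],float))[0];t=np.array(c["tvec"],float).ravel()
    v,u=np.indices(d.shape)
    p=np.stack([(u-K[0,2])/K[0,0]*d,(v-K[1,2])/K[1,1]*d,d],-1)
    return (p-t)@R   # world
def save(n,im): cv2.imwrite(n,im[...,::-1])
E
python3 - <<'E'
from h import *
print(robot.state())
ims=[]
for n in("scene","side"):
    im,d=robot.capture(n);ims.append(im);np.savez(n,im=im,d=d)
    P=cloud(n,d)
    for l in("red_wing","red_port","blue_plug"):
        for r in robot.trace(n,l)[:2]:
            m=r["mask"]&(d>0);print(n,l,r["score"],r["rect"],np.median(P[m],0).round(4),P[m].min(0).round(3),P[m].max(0).round(3))
save("pics/a.png",cv2.resize(np.hstack(ims),(800,300)))
save("pics/scene.png",ims[0]);save("pics/side.png",ims[1])
E
```

```text
{'t': 0.0, 'joint_positions': array([ 1.58724323,  0.50189628, -0.42678873,  1.55144359,  0.22079579,
        1.13826626, -0.21032354]), 'qd': array([ 0.00125368,  0.00041248,  0.00120813, -0.00126413,  0.00150713,
        0.00091487,  0.00061614]), 'effort': array([-1.47550827e-04, -5.69528961e+01, -5.81627771e+00, -2.80949503e+01,
        1.07867131e-02,  1.17740105e-02, -2.36774461e-06]), 'position': array([ 0.15856027, -0.62965821,  0.23023141]), 'tool_rot': array([-3.13963686e+00, -8.90339193e-05,  2.46779118e-01]), 'contact_force': array([-0.17497974, -0.26922864,  1.01204007]), 'torque': array([ 0.01686684, -0.00751543,  0.00065807]), 'grasp_force': 0.0, 'width': 0.9975350784192044}
scene red_wing 0.64 [221.6, 246.3, 245.0, 283.4] [0.4652 0.0775 0.0613] [0.448 0.037 0.001] [0.525 0.096 0.095]
scene red_port 0.74 [206.1, 246.5, 268.3, 313.9] [0.4566 0.0808 0.0235] [ 0.425  0.017 -0.003] [0.538 0.119 0.095]
scene blue_plug 0.94 [351.9, 178.9, 376.6, 206.9] [ 0.4453 -0.2304  0.052 ] [ 0.425 -0.321 -0.004] [ 0.508 -0.209  0.082]
side red_wing 0.62 [241.1, 165.0, 254.4, 182.5] [0.4758 0.0623 0.0652] [ 0.454  0.046 -0.005] [0.497 0.16  0.091]
side red_port 0.84 [233.7, 162.9, 267.7, 205.1] [0.4741 0.0547 0.0307] [ 0.428  0.013 -0.005] [0.517 0.169 0.091]
side blue_plug 0.91 [227.8, 259.0, 248.1, 290.1] [ 0.454  -0.244   0.0469] [ 0.431 -0.26   0.039] [ 0.475 -0.211  0.081]
```

View pics/scene.png

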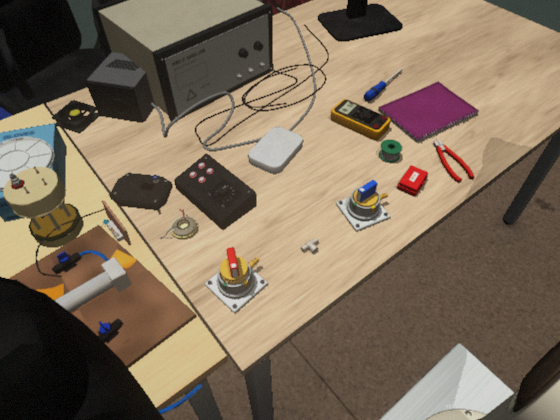

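View pics/side.png

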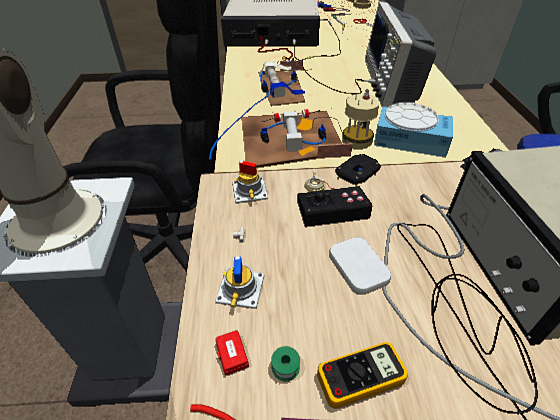

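Request:
{"name": "drive_tool", "arguments": {
  "twist": [
    [0,0,0],
    [0,0,0],
    [0,0,0],
    [0,0,0],
    [0,0,0],
    [0,0,0],
    [0,0,0],
    [0,0,0]
  ],
  "linear": [
    [0.046,-0.0245,0],
    [0.046,-0.0245,0],
    [0.046,-0.0245,0],
    [0.046,-0.0245,0],
    [0.046,-0.0245,0],
    [0.046,-0.0245,0],
    [0.046,-0.0245,0],
    [0.046,-0.0245,0]
  ],
  "gripper": [0,0,0,0,0,0,0,0]
}}

```text
t: 1.4
position: [0.4689, -0.3493, 0.2316]
tool_rot: [3.141, -0.0, 0.247]
contact_force: [0.9, 0.4, 0.0]
width: 1.001
grasp_force: 0.0
```

Request:
{"name": "drive_tool", "arguments": {
  "twist": [
    [0,0,0],
    [0,0,0],
    [0,0,0],
    [0,0,0],
    [0,0,0],
    [0,0,0],
    [0,0,0],
    [0,0,0]
  ],
  "linear": [
    [0.0122,-0.0485,0],
    [0.0122,-0.0485,0],
    [0.0122,-0.0485,0],
    [0.0122,-0.0485,0],
    [0.0122,-0.0485,0],
    [0.0122,-0.0485,0],
    [0.0122,-0.0485,0],
    [0,0,0]
  ],
  "gripper": [0,0,0,0,0,0,0,0]
}}

```text
t: 2.4
position: [0.4676, 0.0043, 0.232]
tool_rot: [-3.141, -0.002, 0.255]
contact_force: [0.0, 0.3, 0.2]
width: 1.002
grasp_force: 0.0
```

```bash
cat >> h.py <<'E'
from scipy.spatial.transform import Rotation as Ro
def wrist():
    s=robot.state();im,d=robot.capture("wrist");c=robot.calibration("wrist")
    K=np.array(c["K"]);M=np.array(c["mount"])
    T=np.eye(4);T[:3,:3]=Ro.from_euler("xyz",s["tool_rot"]).as_matrix();T[:3,3]=s["position"]
    v,u=np.indices(d.shape);a=(u-K[0,2])/K[0,0];b=(v-K[1,2])/K[1,1];th=np.hypot(a,b);k=np.tan(np.minimum(th,1.5))/np.maximum(th,1e-9)
    p=np.stack([a*k*d,b*k*d,d,np.ones_like(d)],-1)
    return s,im,d,(p@(T@M).T)[...,:3]
E
python3 - <<'E'
from h import *
s,im,d,P=wrist();print(s["position"],s["tool_rot"],s["joint_positions"]);print(robot.calibration("wrist"))
for l in("red_wing","red_port"):
    for r in robot.trace("wrist",l)[:2]:
        m=r["mask"]&(d>0);print(l,r["score"],r["rect"],np.median(P[m],0).round(4))
np.savez("w1",im=im,d=d,P=P);save("pics/w1.png",im)
E
```

```text
[0.46763484 0.00431285 0.23198129] [-3.14113112e+00 -1.61291732e-03  2.54645971e-01] [ 0.63416238  0.20927475 -0.78031123  1.98345942  0.17230504  1.01347909
 -1.54283193]
{'K': array([[325.1922621 ,   0.        , 281.81305127],
       [  0.        , 325.1922621 , 205.39742234],
       [  0.        ,   0.        ,   1.        ]]), 'mount': array([[ 1.29642805e-03, -9.48031775e-01, -3.18173024e-01,
         8.18595320e-02],
       [ 9.99998796e-01,  1.50036958e-03, -3.95921520e-04,
         3.22110255e-04],
       [ 8.52723306e-04, -3.18172127e-01,  9.48032579e-01,
        -1.43981111e-01],
       [ 0.00000000e+00,  0.00000000e+00,  0.00000000e+00,
         1.00000000e+00]])}
red_wing 0.79 [191.8, 134.7, 243.6, 185.3] [0.4778 0.0701 0.062 ]
red_port 0.83 [189.9, 112.4, 274.1, 192.5] [0.4849 0.0651 0.0316]
```

View pics/w1.png

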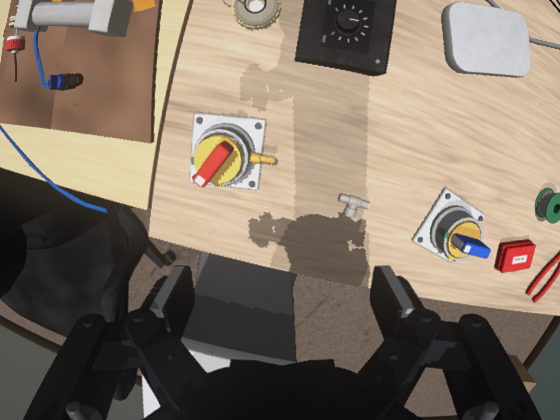

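```bash
cat >> h.py <<'E'
def wing(im,d,P,c0=(0.475,0.068),zmin=0.08):
    near=(np.hypot(P[...,0]-c0[0],P[...,1]-c0[1])<.05)&(d>0)
    top=near&(P[...,2]>zmin)
    q=P[top];zt=np.median(q[:,2]);q=P[near&(abs(P[...,2]-zt)<.004)]
    r=cv2.minAreaRect((q[:,:2]*1000).astype(np.float32));bx=cv2.boxPoints(r)
    hsv=cv2.cvtColor(im,cv2.COLOR_RGB2HSV)
    wm=near&(P[...,2]>zt-.012)&(hsv[...,1]<70)&(hsv[...,2]>130)
    print("top z",zt,"n",len(q),"rect",r,"white",wm.sum(),P[wm].mean(0))
    e=bx[1]-bx[0];f=bx[2]-bx[1];L=e if np.hypot(*e)>np.hypot(*f) else f
    a=np.arctan2(L[1],L[0]);w=P[wm].mean(0)[:2]-np.array(r[0])/1000
    if w@[np.cos(a),np.sin(a)]<0:a+=np.pi
    print("yaw white end deg",np.degrees(a)%360)
    # port: foot square, marks, stub
    ft=near.copy();ft=(np.hypot(P[...,0]-c0[0],P[...,1]-c0[1])<.075)&(abs(P[...,2]-.008)<.003)
    if ft.sum()>50: print("foot",cv2.minAreaRect((P[ft][:,:2]*1000).astype(np.float32)),ft.sum())
    H=hsv[...,0];S=hsv[...,1]
    g=near&(H>40)&(H<90)&(S>100);print("green",g.sum(),np.median(P[g],0) if g.any() else "")
    rim=near&(abs(P[...,2]-.045)<.004);print("rim",rim.sum(),P[rim].min(0),P[rim].max(0))
E
python3 - <<'E'
from h import *
z=np.load("w1.npz");wing(z["im"],z["d"],z["P"])
save("pics/c.png",cv2.resize(z["im"][100:205,170:290],None,fx=5,fy=5,interpolation=2))
E
```

```text
top z 0.312977921269473 n 2794 rect ((458.99114990234375, 44.22528839111328), (30.97968101501465, 61.419071197509766), 23.287649154663086) white 19 [0.46368039 0.03613105 0.31160442]
yaw white end deg 293.28766
foot ((475.102783203125, 73.12860870361328), (84.28304290771484, 84.96839141845703), 7.363145351409912) 1708
green 0 
rim 545 [0.44276414 0.04298595 0.04104334] [0.50488562 0.10331914 0.04857156]
```

View pics/c.png

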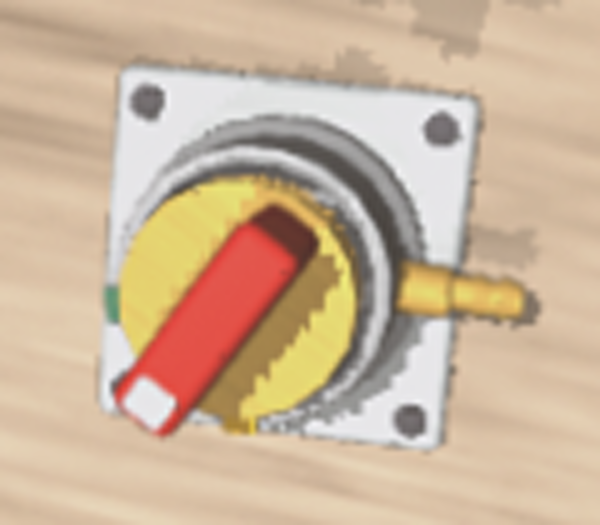

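```bash
sed -i 's/(P\[...,2\]>zmin)/(P[...,2]>zmin)\&(P[...,2]<.12)/; s/near=(np/near=(P[...,2]<.12)\&(np/' h.py
python3 - <<'E'
from h import *
z=np.load("w1.npz");wing(z["im"],z["d"],z["P"],c0=(.475,.073))
E
```

```text
top z 0.09302913358311904 n 698 rect ((475.0668640136719, 73.0193099975586), (14.232202529907227, 43.87203598022461), 65.27074432373047) white 72 [0.45962504 0.07989606 0.09354091]
yaw white end deg 155.27075
foot ((475.102783203125, 73.12860870361328), (84.28304290771484, 84.96839141845703), 7.363145351409912) 1708
green 0 
rim 545 [0.44276414 0.04298595 0.04104334] [0.50488562 0.10331914 0.04857156]
```

Request:
{"name": "drive_tool", "arguments": {
  "twist": [
    [0,0,0],
    [0,0,0],
    [0,0,-10.1],
    [0,0,-10.1],
    [0,0,-10.1],
    [0,0,-10.1],
    [0,0,-10.1],
    [0,0,-10.1],
    [0,0,-10.1],
    [0,0,-10.1]
  ],
  "linear": [
    [0.0123,-0.0325,0],
    [0.0123,-0.0325,0],
    [0,0,0],
    [0,0,0],
    [0,0,0],
    [0,0,0],
    [0,0,0.01],
    [0,0,0.01],
    [0,0,0.01],
    [0,0,0.01]
  ],
  "gripper": [0,0,0,0,0,0,0,0,0,0]
}}

```text
t: 3.8
position: [0.476, 0.0666, 0.1907]
tool_rot: [-3.141, 0.001, 1.659]
contact_force: [-0.5, -0.7, -0.6]
width: 0.996
grasp_force: 0.0
```

Request:
{"name": "drive_tool", "arguments": {
  "twist": [
    [0,0,-10.1],
    [0,0,-10.1],
    [0,0,-10.1],
    [0,0,-10.1],
    [0,0,-10.1],
    [0,0,-10.1],
    [0,0,0],
    [0,0,0]
  ],
  "linear": [
    [0,0,0.01],
    [0,0,0.01],
    [0,0,0.01],
    [0,0,0],
    [0,0,0],
    [0,0,0],
    [0,0,0],
    [0,0,0]
  ],
  "gripper": [0,0,0,0,0,0,0,0]
}}

```text
t: 4.8
position: [0.4758, 0.0678, 0.1611]
tool_rot: [-3.141, -0.0, 2.709]
contact_force: [0.4, 0.8, 0.1]
width: 1.001
grasp_force: 0.0
```

Run:
```python
from h import *
s,im,d,P=wrist();print(s["position"],np.degrees(s["tool_rot"]),s["joint_positions"])
wing(im,d,P,c0=(.475,.073));save("pics/w2.png",im)
```

```text
[0.47575229 0.06777961 0.16106545] [-1.79984574e+02 -2.11572430e-02  1.55239261e+02] [ 0.78454087  0.57862094 -1.2463307   2.01543577  0.65042485  1.02724481
  0.35923041]
top z 0.09297695097181155 n 1129 rect ((474.2872009277344, 73.58389282226562), (13.368732452392578, 43.47941207885742), 65.1683578491211) white 120 [0.45934112 0.08025999 0.09383459]
yaw white end deg 155.16833
foot ((474.5343933105469, 73.28985595703125), (84.4278564453125, 84.81529235839844), 7.462438106536865) 2531
green 0 
rim 818 [0.44258648 0.04360601 0.04102813] [0.50365236 0.10420168 0.04886138]
```

View pics/w2.png

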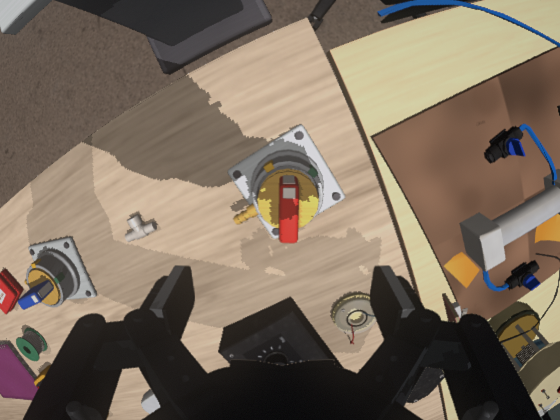

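Request:
{"name": "drive_tool", "arguments": {
  "twist": [
    [0,0,-1],
    [0,0,0],
    [0,0,0],
    [0,0,0],
    [0,0,0],
    [0,0,0]
  ],
  "linear": [
    [0.0033,0.0045,0],
    [0,0,0.025],
    [0,0,0.03],
    [0,0,0.025],
    [0,0,0.015],
    [0,0,0]
  ],
  "gripper": [0,0,0,0,0,0]
}}

```text
t: 5.6
position: [0.4739, 0.0746, 0.0658]
tool_rot: [-3.141, -0.001, 2.733]
contact_force: [-0.2, 0.2, -0.7]
width: 0.999
grasp_force: 0.0
```

Request:
{"name": "drive_tool", "arguments": {
  "twist": [
    [0,0,0],
    [0,0,0],
    [0,0,0],
    [0,0,0],
    [0,0,0],
    [0,0,0],
    [0,0,0]
  ],
  "linear": [
    [0,0,0],
    [0,0,0],
    [0,0,0],
    [0,0,0],
    [0,0,0],
    [0,0,0],
    [0,0,0]
  ],
  "gripper": [0.6,0.7,1,1,1,1,1]
}}

```text
t: 6.48
position: [0.4745, 0.0736, 0.0666]
tool_rot: [-3.14, 0.001, 2.732]
contact_force: [-1.9, -2.5, 5.7]
width: 0.157
grasp_force: 59.8
```

Request:
{"name": "drive_tool", "arguments": {
  "twist": [
    [0,0,-5],
    [0,0,-6],
    [0,0,-6],
    [0,0,-6],
    [0,0,-5],
    [0,0,-3],
    [0,0,0]
  ],
  "linear": [
    [0,0,0],
    [0,0,0],
    [0,0,0],
    [0,0,0],
    [0,0,0],
    [0,0,0],
    [0,0,0]
  ],
  "gripper": [1,1,1,1,1,1,1]
}}

```text
t: 7.35
position: [0.4744, 0.0734, 0.066]
tool_rot: [-3.141, -0.001, -3.011]
contact_force: [0.7, -2.7, -1.4]
width: 0.15
grasp_force: 58.8
```

Request:
{"name": "drive_tool", "arguments": {
  "twist": [
    [0,0,0],
    [0,0,0],
    [0,0,0],
    [0,0,0],
    [0,0,0]
  ],
  "linear": [
    [0,0,0],
    [0,0,0],
    [0,0,0],
    [0,0,0],
    [0,0,0]
  ],
  "gripper": [0.5,0,0,0,0]
}}

```text
t: 7.98
position: [0.4745, 0.0743, 0.0664]
tool_rot: [3.142, 0.0, -3.01]
contact_force: [0.3, -0.3, -0.3]
width: 0.998
grasp_force: 0.0
```

Run:
```python
from h import *
s,im,d,P=wrist();print(s["position"],np.degrees(s["tool_rot"]),s["width"])
save("pics/w3.png",im);wing(im,d,P,c0=(.475,.073),zmin=.07)
```

```text
[0.47449753 0.07433631 0.06635434] [ 1.79998157e+02  6.29807348e-03 -1.72456233e+02] 0.9976689692950355
top z 0.090702098663231 n 688 rect ((474.34527587890625, 73.08222961425781), (23.468645095825195, 96.91954803466797), 7.797167778015137) white 288 [0.45879396 0.0732335  0.08383094]
yaw white end deg 97.797165
foot ((474.07537841796875, 73.38810729980469), (83.94155883789062, 84.696044921875), 7.997808933258057) 4439
green 0 
rim 2231 [0.44268338 0.04346035 0.04100067] [0.50349963 0.10410224 0.04899327]
```

View pics/w3.png

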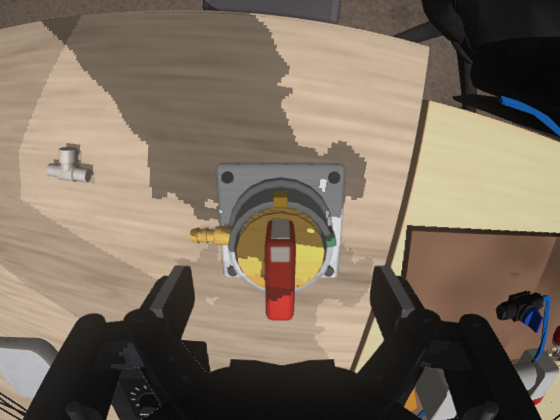

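Run:
```python
from h import *
s,im,d,P=wrist()
for v,u in((254,280),(270,280),(290,280),(245,255),(250,310)): print(v,u,im[v,u],P[v,u].round(4))
c=[np.median(P[v-4:v+5,276:285].reshape(-1,3),0) for v in range(254,310,8)]
print(np.round(c,4))
```

```text
254 280 [155 147 139] [0.458  0.0712 0.083 ]
270 280 [132  47  38] [0.4663 0.0723 0.0825]
290 280 [104  44  36] [0.4762 0.0736 0.0839]
245 255 [132 106  57] [0.4716 0.059  0.0491]
250 310 [213 202 105] [0.4694 0.089  0.0517]
[[0.4578 0.0712 0.0834]
 [0.462  0.0717 0.0829]
 [0.4663 0.0723 0.0827]
 [0.4704 0.0728 0.0827]
 [0.4746 0.0734 0.0829]
 [0.4791 0.0739 0.0828]
 [0.4839 0.0746 0.0828]]
```

Request:
{"name": "drive_tool", "arguments": {
  "twist": [
    [0,0,0],
    [0,0,0],
    [0,0,0],
    [0,0,0],
    [0,0,0],
    [0,0,0],
    [0,0,0],
    [0,0,0],
    [0,0,0]
  ],
  "linear": [
    [0,0.0005,0.006],
    [0,0,0.0045],
    [0,0,0],
    [0,0,0],
    [0,0,0],
    [0,0,0],
    [0,0,0],
    [0,0,0],
    [0,0,0]
  ],
  "gripper": [0,0,0.6,0.7,1,1,1,1,1]
}}

```text
t: 9.2
position: [0.4748, 0.0736, 0.056]
tool_rot: [-3.14, 0.0, -3.011]
contact_force: [-0.8, -5.2, 4.6]
width: 0.15
grasp_force: 60.1
```

Request:
{"name": "drive_tool", "arguments": {
  "twist": [
    [0,0,4],
    [0,0,6],
    [0,0,6],
    [0,0,6],
    [0,0,6],
    [0,0,6],
    [0,0,6]
  ],
  "linear": [
    [0,0,0.0001],
    [0,0,0.0002],
    [0,0,0.0002],
    [0,0,0.0002],
    [0,0,0.0002],
    [0,0,0.0002],
    [0,0,0.0002]
  ],
  "gripper": [1,1,1,1,1,1,1]
}}

```text
t: 10.07
position: [0.4749, 0.0736, 0.0551]
tool_rot: [-3.14, 0.002, 2.571]
contact_force: [-1.9, -5.4, 10.9]
width: 0.15
grasp_force: 60.8
```

Request:
{"name": "drive_tool", "arguments": {
  "twist": [
    [0,0,6],
    [0,0,6],
    [0,0,6],
    [0,0,6],
    [0,0,6],
    [0,0,5],
    [0,0,3],
    [0,0,0],
    [0,0,0]
  ],
  "linear": [
    [0,0,0.0002],
    [0,0,0.0002],
    [0,0,0.0002],
    [0,0,0.0002],
    [0,0,0.0002],
    [0,0,0.0002],
    [0,0,0.0001],
    [0,0,0],
    [0,0,0]
  ],
  "gripper": [1,1,1,1,1,1,1,1,1]
}}

```text
t: 11.2
position: [0.4749, 0.0735, 0.0537]
tool_rot: [-3.142, 0.002, 1.911]
contact_force: [-2.5, -5.5, 8.0]
width: 0.154
grasp_force: 60.6
```

Request:
{"name": "drive_tool", "arguments": {
  "twist": [
    [0,0,0],
    [0,0,0],
    [0,0,0],
    [0,0,0],
    [0,0,0],
    [0,0,0],
    [0,0,0],
    [0,0,0]
  ],
  "linear": [
    [0,0,0],
    [0,0,0],
    [0,0,0],
    [0,0,0],
    [0,0,-0.03],
    [0,0,-0.04],
    [0,0,-0.03],
    [0,0,0]
  ],
  "gripper": [0.5,0,0,0,0,0,0,0]
}}

```text
t: 12.2
position: [0.4761, 0.0751, 0.1551]
tool_rot: [3.137, 0.002, 1.912]
contact_force: [0.0, -0.6, 0.2]
width: 1.0
grasp_force: 0.0
```

Run:
```python
from h import *
s,im,d,P=wrist();print(s["position"],np.degrees(s["tool_rot"]),s["width"])
wing(im,d,P,c0=(.475,.073),zmin=.07)
save("pics/w4.png",im)
```

```text
[0.47606329 0.07514545 0.15511113] [1.79764896e+02 8.65268520e-02 1.09529523e+02] 1.0002069744348432
top z 0.07998113412306052 n 1093 rect ((474.3892822265625, 73.78717041015625), (13.86716365814209, 44.16598892211914), 18.808738708496094) white 127 [0.46908381 0.08899072 0.08083375]
yaw white end deg 108.80874
foot ((474.897705078125, 73.71228790283203), (84.14041137695312, 83.55237579345703), 7.421204090118408) 2673
green 0 
rim 2486 [0.44328246 0.04409009 0.0410631 ] [0.50443119 0.10439378 0.04899919]
```

View pics/w4.png

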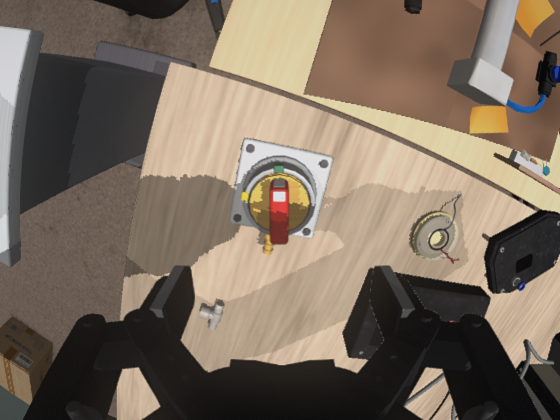

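The white end of the wing, at about (279, 195), points at the green mark at (278, 170). The wing top has come down to about 80 mm, the home height, and the gripper is clear of it.

```bash
python3 -c "
from h import *
print(robot.close_job())"
```

```text
the job is handed in; nothing more can be done
None
```

The red plug was turned back to the yellow mark and dropped into its thread. It was then turned clockwise to the green mark (about 1.37 rad), fully home, and released. The blue plug was never touched, and the job was handed in at about 12 s.

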